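# Close the small pressure cooker

## Task

Close the pressure cooker: set its lid squarely into the mouth of the pot, swing the clamp bar over the lid until it is fully home in the hook, then turn the black knob clockwise (it sinks as it turns) until the screw clamps the lid firmly but not forced (about finger-tight). Let go of everything, and leave the other things where they stand.

Things in the scene. Friction and masses are not known exactly. Their poses are not given: they have to be found in the camera images.
- cooker: round steel pressure-cooker pot, 160 mm across and 95 mm high, fixed to the worktop; origin at the centre of its underside, z up. On its -y side stands the hinge pin of the clamp bar, on its +y side the hook; two black side handles reach 120 mm out along its x and -x, 60 to 76 mm high
- cooker_mouth (a point): centre of the pot's open mouth, at rim height (95 mm above the worktop); the mouth is 152 mm wide, its wall 4 mm thick. A black rubber gasket ring lies on the rim, 3 mm proud, and yields about 1 mm per 70 N
- hinge_pin (a point): on the axis of the clamp bar's upright hinge pin, at the bar's mid-height (160 mm above the worktop), 98 mm from the middle of the pot; the pin's cap tops out at 175 mm
- hook (a point): middle of the hook that takes the bar's free end, at the bar's mid-height, 98 mm from the middle of the pot opposite the pin. The hook is open towards the pot's -x side, where the bar comes in; its steel reaches from 88 to 112 mm from the middle of the pot and up to 176 mm above the worktop
- clamp_bar (a joint): swing of the clamp bar about the pin, rad: 0 = fully home in the hook, straight across the pot; grows anticlockwise seen from above (stands open at 1.6 to 2.15); swing it clockwise to close. It rubs (0.15 N m) and stays where it is left. Steel bar 22 mm wide, 16 mm thick, underside 152 mm above the worktop; it carries the knob, and tightening the knob presses it into the hook
- bar_end (a point): centre of the steel clamp bar 150 mm out from the hinge pin (its tip is at 206 mm), a place to push or pinch it; x across the bar (pushing along +x closes it when it is nearly home), y along it to its tip, z up
- clamp_knob: round black fluted knob on the upright screw through the middle of the clamp bar (98 mm from the pin), 41 mm in diameter, 28 mm tall, its underside 15 to 17 mm above the bar at the start; origin at the knob's centre, z up. Clockwise seen from above screws it down, 4 mm per rad (25 mm a turn). It turns stiffly, at an even 0.19 N m of friction, and stays where it is left
- screw_axis (a point): point on the axis of the screw at the bar's mid-height; moves with the bar. Below it the screw ends in a flat swivelling pad, 18 mm across, 52 to 58 mm below the knob's centre (not measured), 3 to 11 mm above the boss of the seated lid. Once it bears, the torque rises above the free-running torque by 0.04 N m per 10 N of clamping (0.7 N m per rad). Well tight: 0.08 to 0.16 above; 0.24 is forced
- lid: loose round steel lid, 159 mm across, about 0.32 kg, lying right way up on the worktop to the left of the cooker; origin at the centre of its underside, z up. Below the flange (underside 8 mm up, 5 mm thick) a plug of 145 mm diameter with a 2 mm chamfer fits into the mouth; the domed top is 18 mm up. Seated, its origin is 5 mm below the rim
- lid_boss (a point): centre of the lid's upright round boss by which it is lifted, 32 mm above the lid's underside; boss 32 mm in diameter, from 18 mm (dome) to 46 mm (flat top, on which the screw's foot bears) above the underside. A low safety valve and a vent pin (top 27 mm above the underside) stand 60 mm either side of it along the lid's x
- mug: white mug, 98 mm across, 88 mm tall, standing to the right; origin at the centre of its foot
- lemon: lemon, 72x57x58 mm, lying behind the cooker; origin under its middle
- tumbler: steel tumbler standing upside down, 68 mm across, 74 mm tall, behind the cooker; origin at the centre of its underside
- pepper: spice jar with a green cap, 41 mm across, 97 mm tall, to the left; origin at the centre of its underside
- peeler: peeler with a pale handle, 170x25x18 mm, lying near the front edge; origin under its middle
- spoon: steel tablespoon, 188x39x16 mm, lying near the front edge to the left; origin under its middle

How it is judged (in metres and radians):
On the way, in this order (a step that is already met when the one before it is completed fails the run):
1. the lid sits squarely in the mouth of the pot (z of lid_boss in the frame of cooker_mouth between 0.0235 and 0.0295 m and horizontal distance between lid_boss and cooker_mouth below 0.006 m and angle between lid's own z axis and vertical below 0.03 rad), for 0.2 s.
2. the clamp bar is swung fully home over the seated lid (all of step 1 and value of joint clamp_bar below 0.06 rad), for 0.2 s.
3. the screw is turned down and clamps the lid firmly (all of step 2 and contact force between clamp_knob and lid above 15 N), for 0.2 s.
At the end, for the whole second after the job is handed in: the lid is seated (flange down on the gasket within about 3 mm, centred within 6 mm, level within 0.03 rad), the clamp bar is home (within 0.06 rad), the screw presses on the lid with 15 to 50 N and the lid is at rest (all of step 3 and contact force between clamp_knob and lid below 50 N and linear speed of lid below 0.02 m/s); the robot touches nothing.
It fails at once if the screw is forced: it presses on the lid with more than 60 N (contact force between clamp_knob and lid above 60 N).
It fails at once if a bystander (mug, lemon, tumbler, spice jar, peeler, spoon) is shifted by more than 30 mm (distance of any of mug, lemon, tumbler, pepper, peeler, spoon from where it was at the start of the episode above 0.03 m).
It also fails if it takes over 72 s, if anything falls off the work surface, if the arm or the gripper's body presses on something with over 40 N, if the wrist force passes 120 N, or if a joint passes its speed limit or range.

## Robot

A 7-joint arm with a two-finger parallel gripper is mounted at the origin on a cart in front of the work surface, level with it; the furniture and walls round the work are solid. World frame = base frame: x ahead of the robot, y to its left, z up, the work surface at z = 0. Lengths are in mm, angles in rad, forces in N, time in s.
With the tool pointing down it reaches from about 350 to 900 mm from the base axis. Payload 7.2 kg.
Tool frame: the origin (TCP) lies midway between the tips of the shut fingers; the grasp point (between the pads) lies 19 mm behind it; z points along the fingers, y is the direction in which the jaws open and shut (so a half turn about z gives the same grasp; the last joint's range is limited). The gripper opens to 88 mm and grips with 3 to 60 N. Pads are 20 mm wide; open, the fingers measure 115 mm over their backs; the gripper's body (75 mm by 178 mm) begins 61 mm behind the grasp point.
Start: joints at [-1.28, 0.411, -0.013, 1.596, 0.006, 1.134, -0.082], TCP at [219.479, 585.199, 222.653] pointing down, gripper open.
Joint ranges: [-2.95, 2.95], [-0.29, 1.99], [-1.47, 1.44], [0.14, 2.54], [-1.03, 4.17], [0.13, 1.85], [-2.86, 2.86]. Speed limits (rad/s): [2.39, 2.39, 3.01, 3.01, 3.14, 3.14, 3.14].

## Interface

Orientations are given as a unit quaternion [w, x, y, z].
In Python, from rig import arm gives the robot as it stands.
- The arm moves only by the tool step_arm, never from a script. Its argument "moves" is a list that holds one entry, the list of rows, each a list of 7 numbers: the shift along the tool's x, y, z in m, then the turn, a rotation vector about the tool's x, y, z in rad, then the finger opening in m, from 0 to 0.0878. A call has 1 to 5 rows; each row shifts and turns the commanded pose from where the row before left it, along the tool's axes as they then stand; what a row does not reach is not made up. A row lasts 1/10 s, in which the tool goes at most 50 mm and 8.59 degrees, less where a joint would pass 70% of its speed; a pose out of reach is approached as far as the arm can. A call with a gripper value outside its range is refused whole. The fingers move at their own pace and stop on an object; "force" is the grip in N (left out, the last holds). Time passes only in rows, so rows that do not move let the fingers close. It gives the time, the measured TCP pose, the force and the opening at its end, in the units of the state.
- arm.get_obs(): the state, without advancing time (a new reading comes with each control period).
- arm.snapshot(name): name is "scene" or "top" or "wrist"; returns a dict with "img" (480x640x3 uint8, red, green, blue), "range_z" (480x640 float32, mm along the optical axis (not along the pixel's ray), 0 where there is no reading), "mtx" (3x3 intrinsics, pixels), "eye" and "attitude" of the camera in the world. Camera axes: x right, y down, z forward; pixel columns grow to the right and rows downward; lengths in mm; the calibration is good to about 2 mm. The wrist camera is an equidistant fisheye: a pixel r from the principal point sees the ray r / f radians off the axis. A picture is of the moment at which its call begins.
- arm.job_done(): hands the job in, once; it reports no verdict.
The state is a dict: "time_s": time; "q": joint angles; "qd": joint speeds; "joint_efforts": joint torques, N m; "tcp_pos": TCP position; "ee_rot": TCP orientation; "contact_force": force on the tool from outside, world axes, zero at the start; "wrist_torque": the same for the moment, N m; "finger_gap": finger opening in mm.
Only numpy, scipy, OpenCV 4.12 (cv2) and the standard library are available. Lean on these libraries where they do the work, as an engineer would, in place of code of your own. Each camera call takes 0.05 s, during which the arm holds its last target. There are 200 camera calls.

## Working session

There is one attempt and no reset: what is moved stays moved. The work goes in short steps, Python scripts to look and compute and a tool call to move; the robot and the scene stay as the last step left them, time stands still between calls to the robot, and variables do not carry over. Pictures are saved under pics/ and viewed, about 8 in all and at most 12, crops included, and the job is handed in when it is done.

Besides the shell and the picture viewer there is one more tool, called after "Emit:" as name(argument=value, ...), one argument or row to a line, values as JSON. step_arm: Moves the arm, as the interface text tells. Its arguments: {"type":"object","properties":{"moves":{"type":"array","items":{"type":"array","items":{"type":"array","items":{"type":"number"}}}},"force":{"type":"number"}},"required":["moves"]}

```bash
mkdir -p pics; ls; python3 - <<'E'
from rig import arm
import cv2,numpy as np
o=arm.get_obs(); print(o)
ims=[]
for n in("scene","top"):
    s=arm.snapshot(n); np.savez(n+".npz",**s); cv2.imwrite(f"pics/{n}.png",s["img"][:,:,::-1]); print(n,s["mtx"],s["eye"],s["attitude"])
E
```

```text
pics
{'time_s': 0.0, 'q': array([-1.28020695,  0.4119028 , -0.01274534,  1.59702086,  0.00559844,
        1.13429087, -0.08223701]), 'qd': array([-8.21888705e-04, -3.64692685e-05,  7.39224138e-05,  9.95867150e-04,
        1.67822146e-03, -1.55362758e-03,  1.98633484e-04]), 'joint_efforts': array([ 1.11702775e-03, -5.87968862e+01,  6.42523170e-01, -2.91086805e+01,
       -5.37180179e-02,  1.82734762e-02,  1.55977586e-04]), 'tcp_pos': array([219.30904092, 584.73061121, 221.81657548]), 'ee_rot': array([-9.32367201e-05,  1.78425396e-01,  9.83953123e-01, -7.87665645e-04]), 'contact_force': array([ 0.53264424, -0.55239207,  0.62396828]), 'wrist_torque': array([0.05079412, 0.00017554, 0.04452039]), 'finger_gap': 88.05834274732509}
scene [[438.45127958   0.         323.80306383]
 [  0.         438.45127958 241.91840035]
 [  0.           0.           1.        ]] [ 134.66765322 -617.20941723  690.92979598] [-0.45764753  0.84883048 -0.22790583  0.13455288]
top [[532.86712086   0.         316.87857682]
 [  0.         532.86712086 247.91999423]
 [  0.           0.           1.        ]] [ 516.88359683  127.99354099 1366.56683593] [ 0.02927429 -0.70038652  0.71277145 -0.02363457]
```

View pics/top.png

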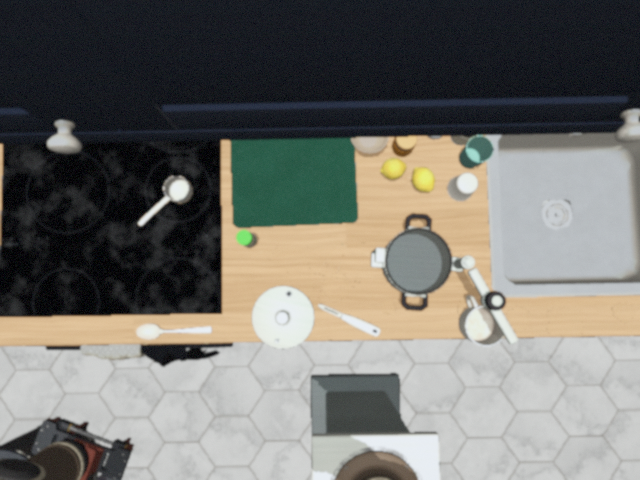

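View pics/scene.png

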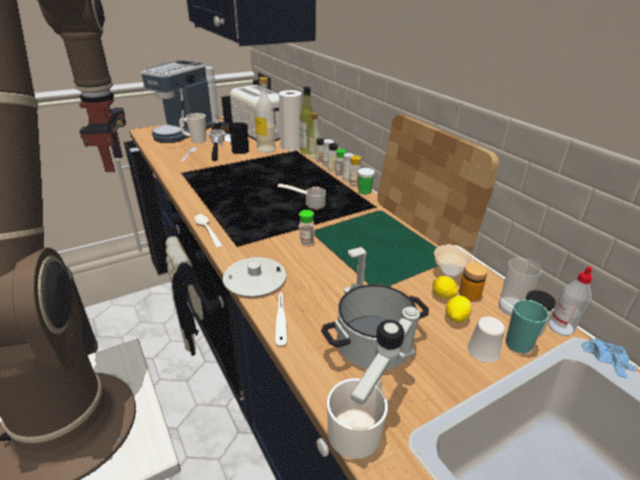

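Top view shows the pot at (417,261), hinge pin at (467,263), hook at (379,258), bar pointing to (515,340) with its knob at (495,300), and the lid at (283,318). The scene view agrees: the bar stands open over the mug and the way to the lid is clear.

```bash
cat > h.py <<'E'
import numpy as np,cv2
from scipy.spatial.transform import Rotation as R
from scipy.optimize import least_squares
def Q(q): return R.from_quat(np.r_[q[1:],q[0]]).as_matrix()
def cloud(s):
    v,u=np.mgrid[:480,:640]; z=s["range_z"]; K=s["mtx"]
    p=np.stack([(u-K[0,2])/K[0,0]*z,(v-K[1,2])/K[1,1]*z,z],-1)
    w=p@Q(s["attitude"]).T+s["eye"]; w[z==0]=np.nan; return w
def circ(p,r=None):
    c=np.median(p,0); 
    f=(lambda x:np.hypot(p[:,0]-x[0],p[:,1]-x[1])-(r or x[2]))
    s=least_squares(f,[*c,r or 50],loss="soft_l1",f_scale=2); return s.x,np.std(f(s.x)),len(p)
E
python3 - <<'E'
from h import *
for n in("top","scene"):
    s=dict(np.load(n+".npz")); w=cloud(s); P=w.reshape(-1,3)
    if n=="top":
        for nm,(u,v) in dict(pot=(417,261),pin=(467,263),hook=(379,258),knob=(495,300),boss=(282,318),tip=(512,337),v1=(289,294),v2=(277,341),table=(330,260)).items(): print(nm,w[v,u].round(1))
        def near(px,rad,z0,z1):
            c=w[px[1],px[0],:2]; m=(np.hypot(*(P[:,:2]-c).T)<rad)&(P[:,2]>z0)&(P[:,2]<z1); return P[m]
    C=dict(pot=0)
    if n=="top": base={k:w[v,u,:2].copy() for k,(u,v) in dict(pot=(417,261),pin=(467,263),hook=(379,258),knob=(495,300),boss=(282,318)).items()}
    def sel(k,rad,z0,z1):
        m=(np.hypot(*(P[:,:2]-base[k]).T)<rad)&(P[:,2]>z0)&(P[:,2]<z1); return P[m]
    print(n)
    for k,rad,z0,z1 in(("pot",100,90,102),("knob",30,195,230),("boss",25,38,55),("boss",95,5,25),("pin",25,168,185),("hook",35,165,185)):
        p=sel(k,rad,z0,z1)
        if len(p)>5: print(k,circ(p[:,:2]) if k=="pot" else "",p.mean(0).round(1),((p.max(0)+p.min(0))/2).round(1),np.ptp(p,axis=0).round(0),len(p))
E
```

```text
pot [ 580.9 -116.6    7.6]
pin [ 566.5 -197.5  175.9]
hook [581.3  -2.  173.6]
knob [ 484.3 -245.1  210.8]
boss [444.7 226.3  48.8]
tip [ 400.8 -293.   168.2]
v1 [502.9 209.8  24.4]
v2 [387.3 240.7  32.1]
table [587.9 104.8  -2.8]
top
pot (array([ 578.20888484, -102.24562216,   77.94951913]), np.float64(2.7661392601277504), 558) [ 577.4 -103.4   97.2] [ 578.4 -111.5   96.1] [161. 179.  12.] 558
knob  [ 484.5 -244.4  211. ] [ 484.3 -246.5  207.8] [43. 42. 24.] 338
boss  [447.  228.1  46.7] [446.9 228.9  46.5] [30. 30. 13.] 130
boss  [447.1 227.6  15.9] [451.8 226.8  15. ] [169. 188.  20.] 2977
pin  [ 567.7 -200.1  172.6] [ 564.5 -201.   174.1] [41. 32. 12.] 143
hook  [589.2  -3.2 176. ] [589.1  -3.4 175.3] [34. 22. 11.] 150
scene
pot (array([ 576.64606781, -106.49053358,   78.28554265]), np.float64(6.895646349348933), 718) [569.8 -93.1  97.2] [ 576.2 -120.    96. ] [162. 190.  12.] 718
knob  [ 478.8 -253.8  210.2] [ 482.  -250.3  205.9] [41. 42. 22.] 625
boss  [443.6 222.1  46.6] [444.2 225.1  45.1] [29. 31. 14.] 107
boss  [440.9 214.5  17.5] [452.1 221.8  15. ] [171. 167.  20.] 1765
pin  [ 564.8 -205.5  173. ] [ 564.4 -202.2  173.5] [38. 32. 11.] 191
hook  [588.   -7.9 176.5] [588.5  -6.3 172.9] [34. 23. 14.] 134
```

Emit:
step_arm(
  moves=[
    [[-0.028,-0.0213,0.006,0,0,0,0.0878],[-0.028,-0.0213,0.006,0,0,0,0.0878],[-0.028,-0.0213,0.006,0,0,0,0.0878],[-0.028,-0.0213,0.006,0,0,0,0.0878],[-0.028,-0.0213,0.006,0,0,0,0.0878]],
  ],
)

```text
time_s: 0.6
tcp_pos: [313.6, 434.8, 192.1]
ee_rot: [-0.0, 0.178, 0.984, -0.0]
contact_force: [0.2, -0.3, 0.7]
finger_gap: 87.8
```

Emit:
step_arm(
  moves=[
    [[-0.028,-0.0213,0.006,0,0,0,0.0878],[-0.028,-0.0213,0.006,0,0,0,0.0878],[-0.028,-0.0213,0.006,0,0,0,0.0878],[-0.028,-0.0213,0.006,0,0,0,0.0878],[-0.028,-0.0213,0.006,0,0,0,0.0878]],
  ],
)

```text
time_s: 1.1
tcp_pos: [407.3, 286.0, 162.3]
ee_rot: [-0.0, 0.178, 0.984, -0.0]
contact_force: [1.8, -0.3, 0.4]
finger_gap: 87.4
```

Emit:
step_arm(
  moves=[
    [[-0.028,-0.0213,0.006,0,0,0,0.06],[-0.028,-0.0213,0.006,0,0,0,0.06],[0,0,0,0,0,0,0.06],[0,0,0,0,0,0,0.06]],
  ],
)

```text
time_s: 1.5
tcp_pos: [444.3, 227.3, 150.3]
ee_rot: [-0.0, 0.179, 0.984, -0.0]
contact_force: [-1.2, 0.5, -0.4]
finger_gap: 61.4
```

```bash
cat >> h.py <<'E'
def to(o,xyz,jaw=None):
    "tool-frame shift (mm) to world xyz, tilt correction + yaw so that tool y lies along world angle jaw (deg, mod 180)"
    M=Q(o["ee_rot"]); print("tcp",o["tcp_pos"].round(1),"gap",round(o["finger_gap"],1),"F",o["contact_force"].round(1),"T",o["wrist_torque"].round(2),"t",round(o["time_s"],2))
    a=np.degrees(np.arctan2(M[1,1],M[0,1])); print("jaw deg",round(a,1),"z axis",M[:,2].round(4))
    print("shift tool mm",(M.T@(np.array(xyz)-o["tcp_pos"])).round(1))
    if jaw is not None:
        d=(jaw-a+90)%180-90; t=np.radians(a+d); y=np.array([np.cos(t),np.sin(t),0]); z=np.array([0,0,-1.]); N=np.stack([np.cross(y,z),y,z],1)
        print("rotvec tool",R.from_matrix(M.T@N).as_rotvec().round(3),"q7",o["q"][6].round(2))
def wcloud(s):
    v,u=np.mgrid[:480,:640]; K=s["mtx"]; x=(u-K[0,2])/K[0,0]; y=(v-K[1,2])/K[1,1]; th=np.hypot(x,y); z=s["range_z"]
    k=np.where(th>1e-6,np.tan(th)/np.maximum(th,1e-6),1); p=np.stack([x*k*z,y*k*z,z],-1)
    w=p@Q(s["attitude"]).T+s["eye"]; w[(z==0)|(th>1.4)]=np.nan; return w
E
python3 - <<'E'
from h import *
from rig import arm
s=arm.snapshot("wrist"); o=arm.get_obs(); cv2.imwrite("pics/w1.png",s["img"][:,:,::-1]); np.savez("w1.npz",**s)
to(o,[446,227,20],None); print(s["mtx"],s["eye"])
P=wcloud(s).reshape(-1,3); m=(np.hypot(P[:,0]-446,P[:,1]-227)<28)&(P[:,2]>40)&(P[:,2]<52)
p=P[m]; print(len(p),p.mean(0),(p.max(0)+p.min(0))/2,np.ptp(p,axis=0))
E
```

```text
tcp [443.9 228.4 150.5] gap 60.5 F [-0.9  0.5  0.1] T [ 0.03  0.03 -0.02] t 1.55
jaw deg 69.4 z axis [-5.e-04  2.e-04 -1.e+00]
shift tool mm [ -2.5  -0.6 130.5]
[[371.64829954   0.         320.44846797]
 [  0.         371.64829954 238.45268279]
 [  0.           0.           1.        ]] [375.85395964 253.69057838 313.79035073]
1392 [446.05190228 227.24710375  46.99286249] [446.95804113 227.0597447   44.87810152] [31.85747113 32.00521697  9.43387958]
```

View pics/w1.png

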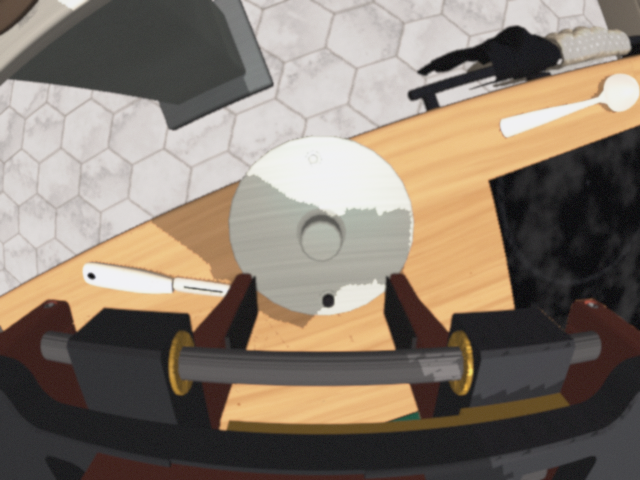

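Wrist view: the boss is at (321,238), between the fingers (left and right of it), with the valves clear above and below. Descending and gripping.

Emit:
step_arm(
  moves=[
    [[-0.0025,0,0.035,0,0,0,0.06],[0,0,0.035,0,0,0,0.06],[0,0,0.035,0,0,0,0.06],[0,0,0.015,0,0,0,0.06],[0,0,0.007,0,0,0,0.06]],
  ],
)

```text
time_s: 2.05
tcp_pos: [445.0, 228.1, 22.1]
ee_rot: [-0.001, 0.177, 0.984, -0.001]
contact_force: [0.1, 0.4, 1.0]
finger_gap: 60.0
```

Emit:
step_arm(
  moves=[
    [[0,0,0,0,0,0,0.02],[0,0,0,0,0,0,0.02],[0,0,0,0,0,0,0.02],[0,0,0,0,0,0,0.02],[0,0,0,0,0,0,0.02]],
  ],
  force=40,
)

```text
time_s: 2.55
tcp_pos: [447.1, 227.3, 24.6]
ee_rot: [0.0, 0.178, 0.984, 0.001]
contact_force: [-1.6, -0.7, 5.4]
finger_gap: 30.9
```

Emit:
step_arm(
  moves=[
    [[0,0,0,0,0,0,0.02],[0,0,0,0,0,0,0.02]],
  ],
)

```text
time_s: 2.75
tcp_pos: [447.1, 227.3, 24.6]
ee_rot: [0.0, 0.178, 0.984, 0.001]
contact_force: [0.4, 0.3, 6.4]
finger_gap: 31.6
```

Emit:
step_arm(
  moves=[
    [[0,0,-0.02,0,0,0,0.02],[0,0,-0.043,0,0,0,0.02],[0,0,-0.043,0,0,0,0.02],[0,0,-0.043,0,0,0,0.02],[0,0,-0.043,0,0,0,0.02]],
  ],
)

```text
time_s: 3.25
tcp_pos: [446.0, 226.5, 217.3]
ee_rot: [-0.0, 0.179, 0.984, -0.0]
contact_force: [0.9, 0.3, -4.0]
finger_gap: 31.3
```

Emit:
step_arm(
  moves=[
    [[-0.01,-0.011,0,0,0,0,0.02],[-0.02,-0.022,0,0,0,0,0.02],[-0.02,-0.022,0,0,0,0,0.02],[-0.02,-0.022,0,0,0,0,0.02],[-0.02,-0.022,0,0,0,0,0.02]],
  ],
)

```text
time_s: 3.75
tcp_pos: [495.9, 101.5, 215.5]
ee_rot: [-0.0, 0.178, 0.984, -0.0]
contact_force: [0.1, 0.3, -4.0]
finger_gap: 31.3
```

Emit:
step_arm(
  moves=[
    [[-0.02,-0.022,0,0,0,0,0.02],[-0.02,-0.022,0,0,0,0,0.02],[-0.02,-0.022,0,0,0,0,0.02],[-0.02,-0.022,0,0,0,0,0.02],[-0.02,-0.022,0,0,0,0,0.02]],
  ],
)

```text
time_s: 4.25
tcp_pos: [550.9, -36.5, 215.4]
ee_rot: [-0.0, 0.178, 0.984, 0.0]
contact_force: [0.4, 0.5, -3.8]
finger_gap: 30.9
```

Emit:
step_arm(
  moves=[
    [[-0.02,-0.022,0,0,0,0,0.02],[-0.02,-0.022,0,0,0,0,0.02],[-0.009,-0.01,0,0,0,0,0.02],[0,0,0,0,0,0,0.02],[0,0,0,0,0,0,0.02]],
  ],
)

```text
time_s: 4.75
tcp_pos: [577.6, -101.9, 215.2]
ee_rot: [-0.001, 0.178, 0.984, 0.0]
contact_force: [-0.2, 2.1, -3.8]
finger_gap: 31.2
```

```bash
python3 - <<'E'
from h import *
from rig import arm
ims=[]
o=arm.get_obs(); to(o,[578,-103,190],None)
for n in("top","scene","wrist"):
    s=arm.snapshot(n); np.savez(n+"2.npz",**s)
    if n!="top": ims.append(s["img"][:,:,::-1])
    P=(wcloud if n=="wrist" else cloud)(s).reshape(-1,3)
    t=o["tcp_pos"]
    f=P[(np.hypot(P[:,0]-t[0],P[:,1]-t[1])<90)&(np.abs(P[:,2]-(t[2]-22+12))<7)]
    print(n,len(f),f.mean(0).round(1), [np.round(x,1) for x in circ(f[np.hypot(f[:,0]-t[0],f[:,1]-t[1])>70][:,:2],79.5)] if len(f)>50 else "")
    if len(f)>50:
        A=np.c_[f[:,:2]-t[:2],np.ones(len(f))]; g=f[np.hypot(*(f[:,:2]-t[:2]).T)>62]; A=np.c_[g[:,:2]-t[:2],np.ones(len(g))]; print("plane",np.linalg.lstsq(A,g[:,2],rcond=None)[0].round(3))
    g=P[(np.hypot(P[:,0]-578,P[:,1]+103)<90)&(np.abs(P[:,2]-97)<4)]
    if len(g)>30: print("rim",[np.round(x,1) for x in circ(g[:,:2],78)])
cv2.imwrite("pics/s2.png",np.hstack([cv2.resize(i,(400,300)) for i in ims]))
E
```

```text
tcp [ 577.6 -101.9  215.2] gap 31.2 F [-0.2  2.1 -3.8] T [ 0.01  0.02 -0.05] t 4.75
jaw deg 69.5 z axis [-0.0012  0.0011 -1.    ]
shift tool mm [-0.8 -0.9 25.2]
top 1434 [559.4 -75.7 206. ] [array([ 578.2, -105.9,   79.5]), np.float64(3.8), np.int64(421)]
plane [-4.00000e-03 -3.00000e-03  2.04554e+02]
rim [array([ 578. , -102.4,   78. ]), np.float64(1.9), np.int64(185)]
scene 2794 [ 564.4 -116.1  207.8] [array([579.6, -99.1,  79.5]), np.float64(3.7), np.int64(737)]
plane [2.00000e-03 8.00000e-03 2.06142e+02]
rim [array([ 576.3, -105.8,   78. ]), np.float64(1.9), np.int64(367)]
wrist 42308 [551.4 -91.  207.4] [array([ 582.7, -103.6,   79.5]), np.float64(4.0), np.int64(9234)]
plane [-0.00000e+00  2.00000e-03  2.05539e+02]
```

View pics/s2.png

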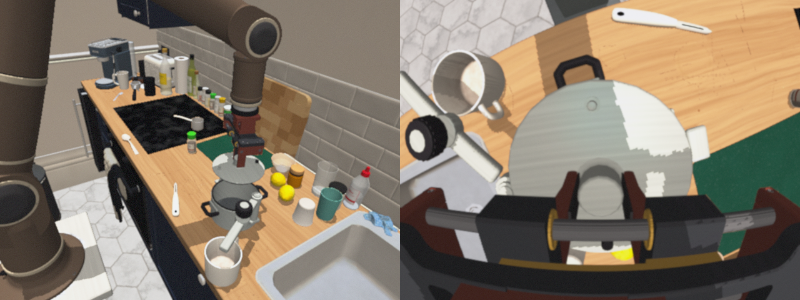

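Lid held level about 1 mm from the pot's axis. In the right panel the bar and knob are at the left, clear of the lid. Lowering.

Emit:
step_arm(
  moves=[
    [[-0.0004,-0.0009,0.025,0,0,0,0.02],[0,0,0.03,0,0,0,0.02],[0,0,0.023,0,0,0,0.02],[0,0,0.007,0,0,0,0.02],[0,0,0.004,0,0,0,0.02]],
  ],
)

```text
time_s: 5.4
tcp_pos: [578.0, -103.3, 126.4]
ee_rot: [-0.0, 0.178, 0.984, 0.0]
contact_force: [0.9, -0.5, -3.2]
finger_gap: 31.2
```

Emit:
step_arm(
  moves=[
    [[0,0,0.003,0,0,0,0.02],[0,0,0.003,0,0,0,0.02],[0,0,0.002,0,0,0,0.02]],
  ],
)

```text
time_s: 5.7
tcp_pos: [578.6, -104.1, 119.3]
ee_rot: [0.001, 0.178, 0.984, 0.0]
contact_force: [0.2, -0.9, -2.7]
finger_gap: 31.2
```

Emit:
step_arm(
  moves=[
    [[0,0,0.002,0,0,0,0.02],[0,0,0.002,0,0,0,0.02],[0,0,0,0,0,0,0.02]],
  ],
)

```text
time_s: 6.0
tcp_pos: [578.3, -104.2, 114.7]
ee_rot: [0.0, 0.178, 0.984, 0.0]
contact_force: [-0.6, -0.1, -3.7]
finger_gap: 31.6
```

Emit:
step_arm(
  moves=[
    [[0,0,0.001,0,0,0,0.02],[0,0,0.001,0,0,0,0.02],[0,0,0,0,0,0,0.02]],
  ],
)

```text
time_s: 6.3
tcp_pos: [578.4, -104.2, 114.4]
ee_rot: [0.0, 0.179, 0.984, 0.0]
contact_force: [-6.0, 1.4, 11.8]
finger_gap: 31.2
```

Contact at TCP z 114.4, which matches a seated lid (90 + 24.6). I'll release, rise and check.

Emit:
step_arm(
  moves=[
    [[0,0,-0.002,0,0,0,0.06],[0,0,0,0,0,0,0.06],[0,0,0,0,0,0,0.06],[0,0,0,0,0,0,0.06]],
  ],
)

```text
time_s: 6.7
tcp_pos: [578.2, -104.2, 114.5]
ee_rot: [0.0, 0.178, 0.984, -0.0]
contact_force: [0.1, 0.2, 0.4]
finger_gap: 58.9
```

Emit:
step_arm(
  moves=[
    [[0,0,-0.03,0,0,0,0.06],[0,0,-0.04,0,0,0,0.06],[0,0,-0.04,0,0,0,0.06],[0,0,0,0,0,0,0.06]],
  ],
)

```text
time_s: 7.1
tcp_pos: [581.0, -105.0, 230.1]
ee_rot: [0.004, 0.179, 0.984, 0.001]
contact_force: [0.9, 0.0, 0.2]
finger_gap: 60.0
```

```bash
python3 - <<'E'
from h import *
from rig import arm
o=arm.get_obs(); to(o,[578,-103,190],None)
ims=[]
for n in("top","wrist"):
    s=arm.snapshot(n); np.savez(n+"3.npz",**s); ims.append(s["img"][:,:,::-1])
    P=(wcloud if n=="wrist" else cloud)(s).reshape(-1,3); r=np.hypot(P[:,0]-578,P[:,1]+103)
    b=P[(r<25)&(P[:,2]>128)&(P[:,2]<145)]; f=P[(r>65)&(r<79)&(P[:,2]>92)&(P[:,2]<115)]
    if len(b): print(n,"boss",((b.max(0)+b.min(0))/2).round(1),np.median(b,0).round(1),np.ptp(b,axis=0).round(0))
    A=np.c_[f[:,:2]-[578,-103],np.ones(len(f))]
    for _ in range(4):
        x=np.linalg.lstsq(A,f[:,2],rcond=None)[0]; e=abs(A@x-f[:,2]); k=e<2*max(e.std(),.5); A=A[k];f=f[k]
    print("plane",x.round(4),len(f))
    k=P[(np.hypot(P[:,0]-484,P[:,1]+245)<28)&(P[:,2]>200)&(P[:,2]<225)]
    if len(k):print("knob",((k.max(0)+k.min(0))/2).round(1),np.median(k,0).round(1),np.ptp(k,axis=0).round(0))
cv2.imwrite("pics/s3.png",np.hstack([cv2.resize(ims[0][180:360,300:540],(400,300)),cv2.resize(ims[1],(400,300))]))
E
```

```text
tcp [ 581.  -105.   230.1] gap 60.0 F [0.9 0.  0.2] T [ 0.01 -0.03 -0.  ] t 7.1
jaw deg 69.4 z axis [ 8.8e-03 -5.0e-04 -1.0e+00]
shift tool mm [ 3.8  0.7 40. ]
top boss [ 576.9 -101.   136.6] [ 565.5 -102.1  136.2] [28. 19. 10.]
plane [-1.400000e-03  6.400000e-03  1.034534e+02] 178
wrist boss [ 578.5 -103.8  133.8] [ 577.1 -103.4  137.1] [32. 32. 11.]
plane [ 1.900000e-03 -1.800000e-03  1.045185e+02] 5756
knob [ 484.9 -247.1  208.1] [ 485.9 -241.   213. ] [43. 43. 16.]
```

View pics/s3.png

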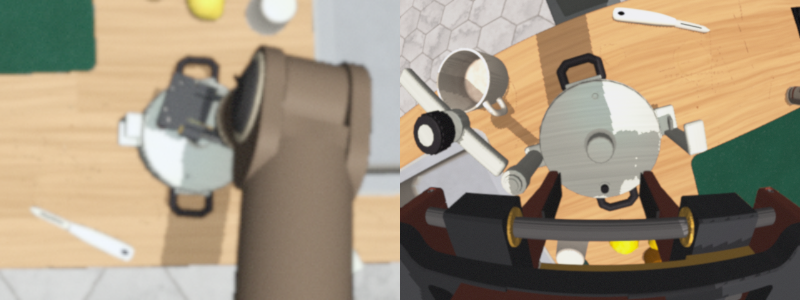

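Lid is seated: boss top at 137 mm, flange level within 0.003 rad, centred. The right panel shows the bar at left (430,120) with the pin at (515,180). Next I'll work out the push path.

Emit:
step_arm(
  moves=[
    [[0,0,-0.02,0,0,0,0],[0,0,0,0,0,0,0],[0,0,0,0,0,0,0]],
  ],
  force=20,
)

```text
time_s: 7.5
tcp_pos: [577.8, -104.0, 243.3]
ee_rot: [-0.001, 0.178, 0.984, -0.0]
contact_force: [0.4, 0.5, -0.9]
finger_gap: 39.4
```

```bash
cat > path.py <<'E'
from h import *
from rig import arm
pin=np.array([567.5,-200.3]); home=np.arctan2(-10.5,97.3)
def pt(th,off,r=150):
    a=home+th; d=np.array([-np.sin(a),np.cos(a)]); t=np.array([np.cos(a),np.sin(a)]); return pin+r*d-off*t
E
python3 - <<'E'
from path import *
o=arm.get_obs(); M=Q(o["ee_rot"]); to(o,[*pt(2.17,40),151],69.4); print(pt(2.17,40))
pts=[pt(2.17,40)]+[pt(t,26) for t in np.linspace(2.05,0.2,13)]+[pt(.1,26),pt(0.03,26),pt(-.03,26)]
p=np.array(pts); d=np.diff(p,axis=0); d=np.c_[d,0*d[:,0]]
T=np.array([[-.936,.351],[.351,.936]]); print((d[:,:2]@T.T).round(1).tolist()); print(p.round(0).tolist())
E
```

```text
tcp [ 577.8 -104.   243.3] gap 39.4 F [ 0.4  0.5 -0.9] T [0.02 0.03 0.04] t 7.5
jaw deg 69.4 z axis [-1.3e-03  1.0e-04 -1.0e+00]
shift tool mm [  44.6 -232.8   92.5]
rotvec tool [-0.    -0.001  0.001] q7 1.43
[ 454.15591532 -306.38071676]
[[25.5, 19.7], [17.2, 15.9], [14.6, 18.4], [11.6, 20.4], [8.3, 21.9], [4.8, 22.9], [1.3, 23.4], [-2.3, 23.3], [-5.9, 22.7], [-9.3, 21.5], [-12.5, 19.8], [-15.4, 17.7], [-17.9, 15.1], [-12.8, 8.2], [-9.4, 5.0], [-8.3, 3.7]]
[[454.0, -306.0], [437.0, -279.0], [427.0, -258.0], [419.0, -236.0], [416.0, -213.0], [416.0, -189.0], [419.0, -166.0], [426.0, -144.0], [437.0, -123.0], [450.0, -103.0], [466.0, -87.0], [485.0, -72.0], [506.0, -61.0], [528.0, -53.0], [543.0, -50.0], [553.0, -49.0], [562.0, -48.0]]
```

Emit:
step_arm(
  moves=[
    [[0.0074,-0.0388,0,0,0,0,0],[0.0074,-0.0388,0,0,0,0,0],[0.0074,-0.0388,0,0,0,0,0],[0.0074,-0.0388,0,0,0,0,0],[0.0074,-0.0388,0,0,0,0,0]],
  ],
)

```text
time_s: 8.0
tcp_pos: [473.8, -273.6, 243.1]
ee_rot: [-0.001, 0.178, 0.984, 0.0]
contact_force: [0.5, -0.2, -0.3]
finger_gap: 1.2
```

Emit:
step_arm(
  moves=[
    [[0.0074,-0.0388,0,0,0,0,0],[0,0,0.02,0,0,0,0],[0,0,0.03,0,0,0,0],[0,0,0.03,0,0,0,0],[0,0,0.012,0,0,0,0]],
  ],
)

```text
time_s: 8.5
tcp_pos: [452.8, -305.3, 148.8]
ee_rot: [-0.003, 0.179, 0.984, 0.001]
contact_force: [0.3, 0.4, -0.7]
finger_gap: 0.6
```

Emit:
step_arm(
  moves=[
    [[0,0,0,0,0,0,0],[0,0,0,0,0,0,0]],
  ],
)

```text
time_s: 8.7
tcp_pos: [455.0, -306.8, 152.9]
ee_rot: [-0.0, 0.178, 0.984, -0.0]
contact_force: [-0.0, 0.8, 0.9]
finger_gap: 0.4
```

Clear and in position. Sweeping.

Emit:
step_arm(
  moves=[
    [[0.013,0.01,0,0,0,0,0],[0.0125,0.0097,0,0,0,0,0],[0.0172,0.0159,0,0,0,0,0],[0.0146,0.0184,0,0,0,0,0],[0.0116,0.0204,0,0,0,0,0]],
  ],
)

```text
time_s: 9.2
tcp_pos: [417.2, -213.0, 154.4]
ee_rot: [0.002, 0.179, 0.984, -0.0]
contact_force: [1.0, -0.2, 0.2]
finger_gap: 0.2
```

Emit:
step_arm(
  moves=[
    [[0.0083,0.0219,0,0,0,0,0],[0.0048,0.0229,0,0,0,0,0],[0.0013,0.0234,0,0,0,0,0],[-0.0023,0.0233,0,0,0,0,0],[-0.0059,0.0227,0,0,0,0,0]],
  ],
)

```text
time_s: 9.7
tcp_pos: [451.9, -103.2, 154.4]
ee_rot: [0.002, 0.179, 0.984, 0.0]
contact_force: [-0.2, -2.3, 0.2]
finger_gap: 0.5
```

Emit:
step_arm(
  moves=[
    [[-0.0093,0.0215,0,0,0,0,0],[-0.0125,0.0198,0,0,0,0,0],[-0.0154,0.0177,0,0,0,0,0],[0,0,0,0,0,0,0]],
  ],
)

```text
time_s: 10.1
tcp_pos: [509.4, -59.6, 154.0]
ee_rot: [0.002, 0.177, 0.984, 0.0]
contact_force: [0.6, 0.6, 1.0]
finger_gap: 0.8
```

```bash
python3 - <<'E'
from path import *
o=arm.get_obs(); to(o,[*pt(.2,26),152])
s=arm.snapshot("scene"); w=arm.snapshot("wrist")
cv2.imwrite("pics/s4.png",np.hstack([cv2.resize(s["img"][230:470,250:570],(400,300)),cv2.resize(w["img"],(400,300))])[:,:,::-1])
P=wcloud(w).reshape(-1,3); k=P[(P[:,2]>203)&(P[:,2]<222)&(np.hypot(*(P[:,:2]-pt(.2,0,98)).T)<60)]; print(len(k),np.median(k,0),(k.max(0)+k.min(0))/2,np.ptp(k,axis=0))
E
```

```text
tcp [509.4 -59.6 154. ] gap 0.8 F [0.6 0.6 1. ] T [-0.02  0.03 -0.03] t 10.1
jaw deg 69.6 z axis [ 3.8e-03  2.0e-04 -1.0e+00]
shift tool mm [-15.   12.2   2.1]
  return _methods._mean(a, axis=axis, dtype=dtype,
  ret = um.true_divide(
Traceback (most recent call last):
ValueError: zero-size array to reduction operation maximum which has no identity
```

View pics/s4.png

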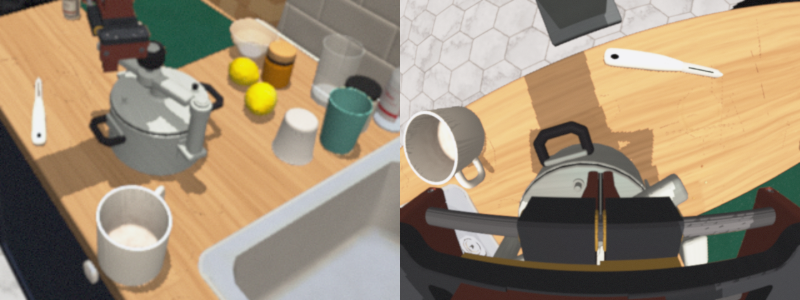

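The bar is being pushed properly and is nearly across the pot (left panel, bar from pin (205,95) to knob (150,60)). Finishing the swing slowly.

Emit:
step_arm(
  moves=[
    [[-0.0179,0.0151,0,0,0,0,0],[-0.0128,0.0082,0,0,0,0,0],[-0.005,0.0026,0,0,0,0,0],[0,0,0,0,0,0,0]],
  ],
)

```text
time_s: 10.6
tcp_pos: [548.6, -50.4, 152.9]
ee_rot: [0.0, 0.179, 0.984, -0.0]
contact_force: [-0.1, 0.6, -0.6]
finger_gap: 0.5
```

Emit:
step_arm(
  moves=[
    [[-0.0044,0.0024,0,0,0,0,0],[-0.004,0.0018,0,0,0,0,0],[0,0,0,0,0,0,0]],
  ],
)

```text
time_s: 10.9
tcp_pos: [558.4, -48.9, 152.7]
ee_rot: [0.0, 0.179, 0.984, 0.0]
contact_force: [-0.6, 0.0, 0.3]
finger_gap: 0.5
```

Emit:
step_arm(
  moves=[
    [[-0.004,0.0018,0,0,0,0,0],[0,0,0,0,0,0,0]],
  ],
)

```text
time_s: 11.1
tcp_pos: [559.8, -48.7, 152.2]
ee_rot: [-0.003, 0.179, 0.984, -0.0]
contact_force: [-8.9, -0.2, 6.0]
finger_gap: 0.2
```

Bar stopped against the hook with 9 N. Backing off, rising and moving over the knob.

Emit:
step_arm(
  moves=[
    [[0.025,0,0,0,0,0,0],[0,0,-0.035,0,0,0,0.06],[0,0,-0.04,0,0,0,0.06],[0,0,-0.035,0,0,0,0.06],[0,0,0,0,0,0,0.06]],
  ],
)

```text
time_s: 11.6
tcp_pos: [541.7, -39.8, 267.6]
ee_rot: [0.004, 0.179, 0.984, 0.001]
contact_force: [0.7, 0.0, 0.7]
finger_gap: 29.1
```

Emit:
step_arm(
  moves=[
    [[-0.015,-0.032,0,0,0,0,0.06],[-0.007,-0.03,0,0,0,0,0.06],[0,0,0,0,0,0,0.06],[0,0,0,0,0,0,0.06]],
  ],
)

```text
time_s: 12.0
tcp_pos: [537.7, -105.8, 262.1]
ee_rot: [-0.0, 0.179, 0.984, 0.0]
contact_force: [0.6, 0.5, 0.2]
finger_gap: 59.0
```

```bash
python3 - <<'E'
from path import *
w=arm.snapshot("wrist"); np.savez("w5.npz",**w); s=arm.snapshot("scene")
P=wcloud(w).reshape(-1,3)
m=lambda z0,z1,c,r:P[(P[:,2]>z0)&(P[:,2]<z1)&(np.hypot(*(P[:,:2]-c).T)<r)]
k=m(200,222,pt(0,0,98),35); c=(k.max(0)+k.min(0))/2; print(len(k),np.median(k,0).round(1),c.round(1),np.ptp(k,axis=0).round(0))
to(arm.get_obs(),[c[0],c[1],186],69.4)
rel=c[:2]-pin; print("dist",np.hypot(*rel),"theta",np.arctan2(-rel[0],rel[1])-home)
cv2.imwrite("pics/s5.png",np.hstack([cv2.resize(s["img"][230:470,250:570],(400,300)),cv2.resize(w["img"],(400,300))])[:,:,::-1])
E
```

```text
3238 [ 574.6 -103.3  213.2] [ 578.  -104.2  208. ] [42. 43. 16.]
tcp [ 538.  -104.2  262.2] gap 60.1 F [0.6 0.4 0. ] T [0.05 0.02 0.  ] t 12.1
jaw deg 69.5 z axis [-5.e-04  7.e-04 -1.e+00]
shift tool mm [-37.5  14.   76.1]
rotvec tool [ 0.    -0.001  0.002] q7 1.42
dist 96.67352838037401 theta -0.000968587157712128
```

View pics/s5.png

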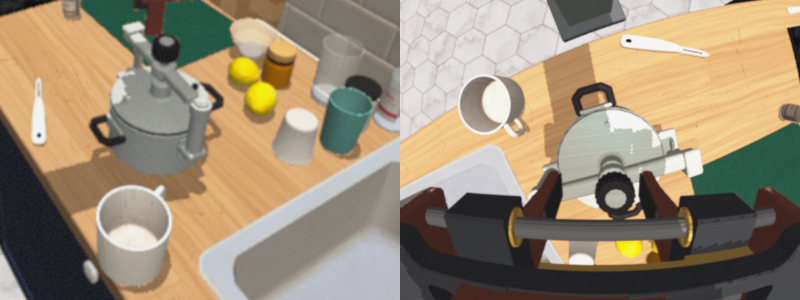

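The bar lies in the hook and the knob is over the pot's centre at (578,-104). Lowering onto the knob.

Emit:
step_arm(
  moves=[
    [[-0.0187,0.007,0,0,0,0,0.06],[-0.0187,0.007,0,0,0,0,0.06],[0,0,0.026,0,0,0,0.06],[0,0,0.03,0,0,0,0.06],[0,0,0.018,0,0,0,0.06]],
  ],
)

```text
time_s: 12.6
tcp_pos: [577.3, -103.5, 186.2]
ee_rot: [-0.001, 0.177, 0.984, 0.0]
contact_force: [-0.7, 0.6, 0.1]
finger_gap: 59.6
```

Emit:
step_arm(
  moves=[
    [[0,0,0,0,0,0,0.06],[0,0,0,0,0,0,0.03],[0,0,0,0,0,0,0.03],[0,0,0,0,0,0,0.03],[0,0,0,0,0,0,0.03]],
  ],
  force=45,
)

```text
time_s: 13.1
tcp_pos: [578.8, -104.6, 189.9]
ee_rot: [0.001, 0.178, 0.984, 0.001]
contact_force: [0.3, 2.7, 4.2]
finger_gap: 40.4
```

```bash
cat > st.py <<'E'
from h import *
from rig import arm
o=arm.get_obs(); to(o,[578,-104,186]); print("q7",o["q"][6].round(3))
E
python3 st.py
```

```text
tcp [ 578.8 -104.6  189.9] gap 40.4 F [0.3 2.7 4.2] T [ 0.61 -0.11  0.04] t 13.1
jaw deg 69.5 z axis [ 2.4e-03  9.0e-04 -1.0e+00]
shift tool mm [1.  0.3 3.9]
q7 1.457
```

Emit:
step_arm(
  moves=[
    [[0,0,0.0004,0,0,0.1,0.03],[0,0,0.0004,0,0,0.1,0.03],[0,0,0.0004,0,0,0.1,0.03],[0,0,0.0004,0,0,0.1,0.03],[0,0,0.0004,0,0,0.1,0.03]],
  ],
)

```text
time_s: 13.6
tcp_pos: [579.0, -104.5, 187.9]
ee_rot: [0.001, 0.418, 0.909, 0.001]
contact_force: [1.0, 2.8, 4.1]
finger_gap: 40.2
```

```bash
python3 st.py
```

```text
tcp [ 579.  -104.5  187.9] gap 40.2 F [1.  2.8 4.1] T [ 0.63 -0.13  0.18] t 13.6
jaw deg 40.6 z axis [ 0.0026  0.0011 -1.    ]
shift tool mm [ 1.  -0.4  1.9]
q7 1.003
```

Emit:
step_arm(
  moves=[
    [[0,0,0.0004,0,0,0.1,0.03],[0,0,0.0004,0,0,0.1,0.03]],
  ],
)

```text
time_s: 13.8
tcp_pos: [579.0, -104.5, 187.1]
ee_rot: [0.001, 0.506, 0.862, 0.001]
contact_force: [0.3, 2.6, 4.1]
finger_gap: 40.3
```

```bash
python3 st.py
```

```text
tcp [ 579.  -104.5  187.1] gap 40.3 F [0.3 2.6 4.1] T [ 0.58 -0.12  0.13] t 13.8
jaw deg 29.2 z axis [ 0.0027  0.0011 -1.    ]
shift tool mm [ 0.9 -0.7  1.1]
q7 0.824
```

Emit:
step_arm(
  moves=[
    [[0,0,0.0004,0,0,0.1,0.03]],
  ],
)

```text
time_s: 13.9
tcp_pos: [579.1, -104.5, 186.7]
ee_rot: [0.001, 0.549, 0.836, 0.001]
contact_force: [1.2, 3.2, 4.2]
finger_gap: 40.2
```

```bash
python3 st.py
```

```text
tcp [ 579.1 -104.5  186.7] gap 40.2 F [1.2 3.2 4.2] T [ 0.6  -0.16  0.17] t 13.9
jaw deg 23.4 z axis [ 0.0028  0.0011 -1.    ]
shift tool mm [ 0.9 -0.8  0.7]
q7 0.735
```

Emit:
step_arm(
  moves=[
    [[0,0,0.0004,0,0,0.1,0.03]],
  ],
)

```text
time_s: 14.0
tcp_pos: [579.1, -104.5, 186.3]
ee_rot: [0.001, 0.59, 0.808, 0.001]
contact_force: [2.0, 2.7, 3.9]
finger_gap: 40.4
```

```bash
python3 st.py
```

```text
tcp [ 579.1 -104.5  186.3] gap 40.4 F [2.  2.7 3.9] T [ 0.61 -0.16  0.2 ] t 14.0
jaw deg 17.7 z axis [ 0.0028  0.0011 -1.    ]
shift tool mm [ 0.8 -0.9  0.3]
q7 0.646
```

Emit:
step_arm(
  moves=[
    [[0,0,0.0004,0,0,0.1,0.03]],
  ],
)

```text
time_s: 14.1
tcp_pos: [579.1, -104.4, 185.9]
ee_rot: [0.001, 0.629, 0.777, 0.001]
contact_force: [0.7, 2.9, 4.1]
finger_gap: 40.0
```

```bash
python3 st.py
```

```text
tcp [ 579.1 -104.4  185.9] gap 40.0 F [0.7 2.9 4.1] T [ 0.6  -0.28  0.16] t 14.1
jaw deg 12.0 z axis [ 0.0029  0.0012 -1.    ]
shift tool mm [ 0.7 -1.  -0.1]
q7 0.558
```

Emit:
step_arm(
  moves=[
    [[0,0,0.0004,0,0,0.1,0.03]],
  ],
)

```text
time_s: 14.2
tcp_pos: [579.2, -104.5, 185.5]
ee_rot: [0.001, 0.667, 0.745, 0.001]
contact_force: [2.4, 2.9, 5.1]
finger_gap: 40.3
```

```bash
python3 st.py
```

```text
tcp [ 579.2 -104.5  185.5] gap 40.3 F [2.4 2.9 5.1] T [ 0.62 -0.19  0.17] t 14.2
jaw deg 6.3 z axis [ 0.0029  0.0011 -1.    ]
shift tool mm [ 0.6 -1.1 -0.5]
q7 0.47
```

Emit:
step_arm(
  moves=[
    [[0,0,0.0004,0,0,0.1,0.03]],
  ],
)

```text
time_s: 14.3
tcp_pos: [579.2, -104.5, 185.3]
ee_rot: [0.001, 0.704, 0.71, 0.002]
contact_force: [0.9, 3.4, 6.9]
finger_gap: 39.9
```

```bash
python3 st.py
```

```text
tcp [ 579.2 -104.5  185.3] gap 39.9 F [0.9 3.4 6.9] T [ 0.62 -0.07  0.24] t 14.3
jaw deg 0.5 z axis [ 0.0031  0.0012 -1.    ]
shift tool mm [ 0.5 -1.2 -0.7]
q7 0.382
```

Torque is starting to rise and the sinking has slowed, so the screw is bearing. Smaller steps from here.

Emit:
step_arm(
  moves=[
    [[0,0,0.0001,0,0,0.04,0.03]],
  ],
)

```text
time_s: 14.4
tcp_pos: [579.2, -104.5, 185.2]
ee_rot: [0.001, 0.718, 0.696, 0.001]
contact_force: [0.4, 3.0, 6.4]
finger_gap: 39.8
```

```bash
python3 st.py
```

```text
tcp [ 579.2 -104.5  185.2] gap 39.8 F [0.4 3.  6.4] T [ 0.57 -0.07  0.23] t 14.4
jaw deg -1.7 z axis [ 0.003   0.0011 -1.    ]
shift tool mm [ 0.4 -1.2 -0.8]
q7 0.348
```

Emit:
step_arm(
  moves=[
    [[0,0,0,0,0,0,0.03]],
  ],
)

```text
time_s: 14.5
tcp_pos: [579.2, -104.4, 185.2]
ee_rot: [0.001, 0.717, 0.697, 0.001]
contact_force: [1.5, 2.7, 6.2]
finger_gap: 40.3
```

```bash
python3 st.py
```

```text
tcp [ 579.2 -104.4  185.2] gap 40.3 F [1.5 2.7 6.2] T [ 0.6  -0.08  0.08] t 14.5
jaw deg -1.6 z axis [ 0.003  0.001 -1.   ]
shift tool mm [ 0.4 -1.2 -0.8]
q7 0.35
```

Emit:
step_arm(
  moves=[
    [[0,0,0.0001,0,0,0.04,0.03]],
  ],
)

```text
time_s: 14.6
tcp_pos: [579.2, -104.5, 185.1]
ee_rot: [0.001, 0.73, 0.683, 0.002]
contact_force: [0.9, 3.3, 4.9]
finger_gap: 40.2
```

```bash
python3 st.py
```

```text
tcp [ 579.2 -104.5  185.1] gap 40.2 F [0.9 3.3 4.9] T [ 0.56 -0.12  0.27] t 14.6
jaw deg -3.8 z axis [ 0.0031  0.0012 -1.    ]
shift tool mm [ 0.4 -1.3 -0.9]
q7 0.316
```

Emit:
step_arm(
  moves=[
    [[0,0,0.0001,0,0,0.04,0.03]],
  ],
)

```text
time_s: 14.7
tcp_pos: [579.3, -104.5, 185.0]
ee_rot: [0.001, 0.744, 0.668, 0.002]
contact_force: [0.9, 2.5, 6.4]
finger_gap: 40.1
```

```bash
python3 st.py
```

```text
tcp [ 579.3 -104.5  185. ] gap 40.1 F [0.9 2.5 6.4] T [ 0.66 -0.09  0.2 ] t 14.7
jaw deg -6.2 z axis [ 0.0032  0.0012 -1.    ]
shift tool mm [ 0.3 -1.3 -1. ]
q7 0.28
```

Emit:
step_arm(
  moves=[
    [[0,0,0,0,0,0.015,0.03]],
  ],
)

```text
time_s: 14.8
tcp_pos: [579.3, -104.5, 185.0]
ee_rot: [0.001, 0.749, 0.662, 0.002]
contact_force: [0.9, 4.1, 5.7]
finger_gap: 40.0
```

```bash
python3 st.py
```

```text
tcp [ 579.3 -104.5  185. ] gap 40.0 F [0.9 4.1 5.7] T [ 0.56 -0.13  0.24] t 14.8
jaw deg -7.0 z axis [ 0.0031  0.0011 -1.    ]
shift tool mm [ 0.3 -1.3 -1. ]
q7 0.267
```

Emit:
step_arm(
  moves=[
    [[0,0,0,0,0,0.015,0.03]],
  ],
)

```text
time_s: 14.9
tcp_pos: [579.3, -104.5, 185.0]
ee_rot: [0.001, 0.754, 0.657, 0.002]
contact_force: [1.5, 3.1, 5.6]
finger_gap: 40.4
```

```bash
python3 st.py
```

```text
tcp [ 579.3 -104.5  185. ] gap 40.4 F [1.5 3.1 5.6] T [ 0.63 -0.18  0.27] t 14.9
jaw deg -7.8 z axis [ 0.0031  0.0011 -1.    ]
shift tool mm [ 0.3 -1.3 -1. ]
q7 0.254
```

Emit:
step_arm(
  moves=[
    [[0,0,0,0,0,0.015,0.03]],
  ],
)

```text
time_s: 15.0
tcp_pos: [579.3, -104.5, 184.9]
ee_rot: [0.001, 0.759, 0.651, 0.002]
contact_force: [1.9, 2.5, 5.1]
finger_gap: 40.5
```

```bash
python3 st.py
```

```text
tcp [ 579.3 -104.5  184.9] gap 40.5 F [1.9 2.5 5.1] T [ 0.54 -0.23  0.28] t 15.0
jaw deg -8.7 z axis [ 0.0031  0.0011 -1.    ]
shift tool mm [ 0.3 -1.4 -1.1]
q7 0.241
```

Fitting the noisy readings: free-running torque 0.168 N m, and seven loaded readings averaging 0.247 at −5°. With the 0.7 N m/rad slope that gives about 0.12 N m above free now, or about 31 N, in the middle of the band. Letting go.

Emit:
step_arm(
  moves=[
    [[0,0,0,0,0,0,0.06],[0,0,0,0,0,0,0.06],[0,0,0,0,0,0,0.06],[0,0,0,0,0,0,0.06]],
  ],
)

```text
time_s: 15.4
tcp_pos: [577.6, -105.7, 183.4]
ee_rot: [-0.0, 0.759, 0.651, -0.0]
contact_force: [0.1, -0.2, 0.3]
finger_gap: 59.8
```

Emit:
step_arm(
  moves=[
    [[0,0,-0.01,0,0,0,0.06],[0,0,-0.025,0,0,0,0.06],[0,0,-0.04,0,0,0,0.06],[0,0,-0.04,0,0,0,0.06],[0,0,0,0,0,0,0.06]],
  ],
)

```text
time_s: 15.9
tcp_pos: [580.1, -106.8, 304.5]
ee_rot: [0.003, 0.759, 0.651, 0.003]
contact_force: [1.0, -0.3, -0.5]
finger_gap: 59.6
```

```bash
python3 - <<'E'
from path import *
w=arm.snapshot("wrist"); s=arm.snapshot("scene"); to(arm.get_obs(),[578,-104,186])
P=np.vstack([wcloud(w).reshape(-1,3)])
def m(z0,z1,c,r): return P[(P[:,2]>z0)&(P[:,2]<z1)&(np.hypot(*(P[:,:2]-c).T)<r)]
k=m(190,222,pt(0,0,98),32); c=(k.max(0)+k.min(0))/2; print("knob",c.round(1),k[:,2].max(),np.percentile(k[:,2],90)); rel=c[:2]-pin; print("theta",np.arctan2(-rel[0],rel[1])-home)
f=P[(abs(np.hypot(*(P[:,:2]-[578,-103]).T)-72)<6)&(P[:,2]>92)&(P[:,2]<115)]
A=np.c_[f[:,:2]-[578,-103],np.ones(len(f))]
for _ in range(4):
    x=np.linalg.lstsq(A,f[:,2],rcond=None)[0]; e=abs(A@x-f[:,2]); q=e<2*max(e.std(),.5); A=A[q];f=f[q]
print("plane",x.round(4),len(f))
cv2.imwrite("pics/s6.png",np.hstack([cv2.resize(s["img"][230:470,250:570],(400,300)),cv2.resize(w["img"],(400,300))])[:,:,::-1])
E
```

```text
tcp [ 578.2 -105.7  299.8] gap 60.0 F [-0.3 -0.3  0.2] T [-0.04  0.05  0.02] t 16.0
jaw deg -8.8 z axis [ 2.3e-03  3.0e-04 -1.0e+00]
shift tool mm [  1.5  -0.7 113.8]
knob [ 578.8 -103.9  200.7] 211.22666854001653 209.09798894040063
theta -0.009059184585692145
plane [ 1.100000e-03 -2.300000e-03  1.040552e+02] 3148
```

View pics/s6.png

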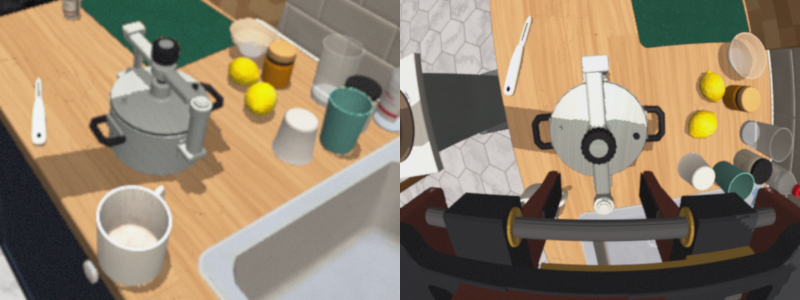

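The bar is in the hook, the lid is level, the knob has sunk about 4 mm, and nothing is touching. Bystanders look unmoved.

```bash
python3 -c "
from rig import arm
print(arm.job_done())"
```

```text
the job is handed in; nothing more can be done
None
```

The cooker is closed and the job is handed in at about 16 s. I set the lid in the mouth, pushed the clamp bar home until it stopped in the hook (9 N), turned the knob about 1.36 rad clockwise in one grip, then let go and moved clear.

**Last checks:**
- **Lid:** level within about 0.003 rad. Its centre was about 1 mm from the pot's axis before I swung the bar.
- **Bar:** 0.01 rad from home.
- **Knob:** over the pot's centre and about 4 mm lower (5.4 mm expected from the turn).
- **Contact:** force on the tool about zero, so nothing is being touched. The bystanders in view (mug, peeler, lemon, tumbler) look unmoved; the spoon and spice jar were out of frame.

**Less certain:** the clamping force is only an estimate. The torque readings were noisy (about ±0.03 N m). Fitting them gives about 0.12 N m above free-running, or 31 N. The last three readings alone gave about 22 N, and the turn angle since first contact gave 28 to 39 N. All lie inside the 15 to 50 N band.

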